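# Set the load step on the generator tester and start it

## Task

Set the generator load tester: flick the edge of its thumbwheel clockwise (seen from above) with a fingertip, click by click, until the one long tooth sits at the pointer wedge on the panel, without running past it. Only then press the start button fully down and let it come back up. Leave the bottle, the can and the screwdriver where they are.

Things in the scene. Friction and masses are not known exactly. Their poses are not given: they have to be found in the camera images.
- tester: Load tester: grey metal case fixed to the bench, 200 (x) x 300 (y) x 90 mm high; origin at the centre of its underside on the bench, z up. On its flat top panel (90 mm above the bench) stand the thumbwheel (axle at x = -10, y = +60 mm in the case's frame) and the start button (x = -10, y = -95 mm). The side with sockets and vents is -x.
- wheel (a joint): Angle of the black thumbwheel (rad), growing as it turns clockwise seen from above; 0 = long tooth at the pointer; it starts two to four clicks short (negative). A sprung detent holds it at every 0.785 rad (0 is one click) and pulls it into the nearest click when let go. Moving it on takes 1 to 3 N at the teeth; it is damped and does not spin on. It cannot tip or lift.
- wheel_axis (a point): Point on the thumbwheel's vertical axle, 16 mm above the panel, fixed to the case. Flat star wheel: 8 straight radial teeth, one every 45 degrees, 6 mm wide, from 8 to 24 mm above the panel, reaching 50 mm from the axle. The wheel is solid within 36 mm and a fixed steel cap of that radius, top 33 mm above the panel, covers it: the gaps between teeth are open only outside 36 mm.
- long_tip (a point): Outer end of the one long tooth, which reaches 66 mm from the axle and widens to a 14 mm paddle over its last 12 mm, else like the others; at half its height, 16 mm above the panel. Turns with the wheel. At a click the teeth point along the case's x and y axes and the diagonals between.
- pointer (a point): Tip of the pointer, a black triangular wedge 24 mm long, 28 mm wide, lying on the panel and rising 8 mm above it, on the +x side of the wheel and pointing at the axle. The tip is 70 mm from the axle in the case's +x direction. Fixed to the case.
- start (a joint): Travel of the start button (m): 0 = up, 0.006 = fully down. It springs back; fully down takes 5 N.
- start_top (a point): Centre of the top of the start button: a black round plunger 28 mm across in a steel collar 44 mm across and 12 mm high. When up, the button's top is 22 mm above the panel, when fully down 16 mm. The point moves with the button.
- oil_bottle: Loose white oil bottle, 64 mm across, 170 mm tall, standing left of the tester; origin at the centre of its base. Not part of the work.
- spray_can: Loose can, 60 mm across, 140 mm tall, standing right of the tester; origin at the centre of its base. Not part of the work.
- screwdriver: Loose screwdriver, about 200 mm long and 26 mm thick at the handle, lying on the bench between the robot and the tester. Not part of the work.

How it is judged (in metres and radians):
On the way, in this order (a step that is already met when the one before it is completed fails the run):
1. the long tooth sits at the pointer, in its click (value of joint wheel between -0.15 and 0.15 rad), for 0.3 s.
2. the start button is pressed fully down (all of step 1 and value of joint start above 0.0045 m), for 0.05 s.
At the end, for the whole second after the job is handed in: The wheel rests with its long tooth at the pointer (within 0.15 rad), the start button has been pressed down (more than 4.5 of its 6 mm) after the wheel was set and is up again (within 1.5 mm) (all of step 1 and value of joint start below 0.0015 m and velocity of joint wheel between -0.1 and 0.1 rad/s); the robot touches nothing.
It fails at once if the wheel ran past the pointer (by more than half a click) (value of joint wheel above 0.4 rad).
It fails at once if the start button was pressed before the wheel was set (value of joint start above 0.002 m and not (value of joint wheel between -0.15 and 0.15 rad)).
It fails at once if the bottle, the can or the screwdriver was moved by more than 20 mm, lifted or tipped (distance of any of oil_bottle, spray_can, screwdriver from where it was at the start of the episode above 0.02 m or angle between any of oil_bottle, spray_can's own z axis and vertical above 0.25 rad).
It also fails if it takes over 64 s, if anything falls off the work surface, if the arm or the gripper's body presses on something with over 40 N, if the wrist force passes 120 N, or if a joint passes its speed limit or range.

## Robot

A 6-joint arm with a two-finger parallel gripper is mounted at the origin on the work surface. World frame = base frame: x ahead of the robot, y to its left, z up, the work surface at z = 0. Lengths are in mm, angles in rad, forces in N, time in s.
With the tool pointing down it reaches from about 300 to 775 mm from the base axis. Payload 14.6 kg.
Tool frame: the origin (TCP) lies at the very end of the fingers, on their centre line; the grasp point (between the pads) lies 19 mm behind it; z points along the fingers, y is the line along which they close (so a half turn about z gives the same grasp; the last joint's range is limited). The gripper opens to 94 mm and grips with 3 to 60 N. Pads are 16 mm wide; open, the fingers measure 119 mm over their backs; the gripper's body (75 mm by 177 mm) begins 78 mm behind the grasp point.
Start: joints at [-0.067, 0.3, 1.521, -0, 1.321, -0.067], TCP at [549.99, -0.002, 205.446] pointing down, gripper open.
Joint ranges: [-3.03, 3.03], [-0.79, 2.21], [0.23, 2.52], [-1.04, 4.18], [0, 3.07], [-2.55, 2.55]. Speed limits (rad/s): [2.22, 2.22, 2.57, 3.14, 3.14, 3.14].

## Interface

Orientations are given as [roll, pitch, yaw] about the fixed x, y, z axes, in that order (R = Rz(yaw) Ry(pitch) Rx(roll)).
In Python, from cell import manip, camera, get_calibration gives the robot as it stands. The module is installed in compiled form; this text tells all that it offers.
- The arm moves only by the tool jog_arm, never from a script. Its argument "plan" is one flat list of numbers, 6 for each row, row after row: the shift along the world's x, y, z in m, then the turn, a rotation vector about the world's x, y, z in degrees. A call has 1 to 20 rows; each row is the pose to reach, as a shift and turn from the pose commanded when the call began; what a row does not reach only later rows make up. A row lasts 1/10 s, in which the tool goes at most 50 mm and 8.59 degrees, less where a joint would pass 70% of its speed; a pose out of reach is approached as far as the arm can. A call with a gripper value outside its range is refused whole. "claw" is the finger opening in m, from 0 to 0.094, set as the call begins (left out, the last holds). The fingers move at their own pace and stop on an object; "force" is the grip in N (left out, the last holds). Time passes only in rows, so rows that repeat a pose let the fingers close. It gives the time, the measured TCP pose, the force, the opening and the grip force at its end, in the units of the state.
- manip.read_state(): the state, without advancing time (a new reading comes with each control period).
- camera(name): name is "scene" or "side" or "wrist"; returns (picture, depth): 384x512x3 uint8, red, green, blue; 384x512 float32, mm along the optical axis (not along the pixel's ray), 0 where there is no reading.
- get_calibration(name): a dict with "fx", "fy", "cx", "cy" (pixels), "k1" (the pictures are not rectified: a ray, as slopes to the right and down, at radius r is drawn at 1 + k1 r^2 times it, then the intrinsics apply), "origin" and "attitude" of the camera in the world. Camera axes: x right, y down, z forward; pixel columns grow to the right and rows downward; lengths in mm; the calibration is good to about 2 mm. A picture is of the moment at which its call begins: read the wrist's pose just before it. get_calibration takes no time and is no camera call; for the wrist camera it gives the pose at the moment of the call.
- manip.sign_off(): hands the job in; it is judged then, once.
The state is a dict: "clock": time; "joints": joint angles; "qd": joint speeds; "effort": joint torques, N m; "eef_pos": TCP position; "eef_rot": TCP orientation; "wrist_force": force on the tool from outside, world axes, zero at the start; "moment": the same for the moment, N m; "finger_gap": finger opening in mm; "finger_force": force on a finger pad.
Only numpy, scipy, OpenCV 4.12 (cv2) and the standard library are available. Lean on these libraries where they do the work, as an engineer would, in place of code of your own. Each camera call takes 0.05 s, during which the arm holds its last target. There are 200 camera calls.

## Working session

There is one attempt and no reset: what is moved stays moved. The work goes in short steps, Python scripts to look and compute and a tool call to move; the robot and the scene stay as the last step left them, time stands still between calls to the robot, and variables do not carry over. Pictures are saved under pics/ and viewed, at most 10 in all, crops included, and the job is handed in when it is done.

Besides the shell and the picture viewer there is one more tool, called after "Request:" in YAML: its name, and indented under it one key for each argument. jog_arm: Moves the arm, as the interface text tells. Its arguments: {"type":"object","properties":{"plan":{"type":"array"},"claw":{"type":"number"},"force":{"type":"number"}},"required":["plan"]}

```bash
mkdir -p pics; cat > h.py <<'E'
import numpy as np,cv2
from cell import manip,camera,get_calibration
from scipy.spatial.transform import Rotation as Ro
def R(c):
    a=np.array(c["attitude"],float)
    return a if a.shape==(3,3) else Ro.from_euler('xyz',a).as_matrix() if a.size==3 else Ro.from_quat(a).as_matrix()
def slopes(c,uv):
    K=np.array([[c['fx'],0,c['cx']],[0,c['fy'],c['cy']],[0,0,1.]])
    return cv2.undistortPoints(np.array(uv,float).reshape(-1,1,2),K,np.array([c['k1'],0,0,0.]))[:,0]
def onplane(c,uv,z):
    s=slopes(c,uv); d=np.c_[s,np.ones(len(s))]@R(c).T; o=np.array(c['origin'],float)
    return o+d*((z-o[2])/d[:,2])[:,None]
def cloud(c,depth):
    v,u=np.nonzero(depth>0); s=slopes(c,np.c_[u,v]); 
    return u,v,(np.c_[s,np.ones(len(s))]*depth[v,u][:,None])@R(c).T+np.array(c['origin'],float)
def snap(n,f):
    c=get_calibration(n); p,d=camera(n); cv2.imwrite('pics/'+f+'.png',p[:,:,::-1]); np.save('pics/'+f,d); return c,p,d
E
python3 - <<'E'
from h import *
for n in("scene","wrist"):
    c,p,d=snap(n,n+'0'); print(c)
    u,v,P=cloud(c,d); m=abs(P[:,2]-90)<4; 
    if m.sum()>50: print(n,m.sum(),P[m].min(0),P[m].max(0),cv2.minAreaRect(P[m][:,:2].astype(np.float32)))
print(manip.read_state())
a=cv2.imread('pics/scene0.png');cv2.imwrite('pics/scene0b.png',cv2.resize(a,(800,600)))
E
```

```text
{'fx': 500.0593773426732, 'fy': 500.0593773426732, 'cx': 258.08164652177993, 'cy': 194.144785391432, 'k1': -0.2200855586445427, 'origin': array([1034.03711001,  462.39050359, 1039.43270728]), 'attitude': array([-2.53145761, -0.00714338,  2.29317951])}
scene 8882 [  -27.53520823 -1235.48999882    86.00356186] [772.86213445 380.24356337  93.9997768 ] ((593.5715942382812, -435.6474609375), (847.611572265625, 1449.7353515625), 18.78549575805664)
{'fx': 290.21176589079823, 'fy': 290.21176589079823, 'cx': 252.2320270509641, 'cy': 196.3091978225782, 'k1': -0.047126652590570646, 'origin': array([549.74258469,  80.6716503 , 384.74741984]), 'attitude': array([ 2.86140288e+00,  6.86571345e-04, -6.70207639e-04])}
wrist 41203 [ 434.55184941 -146.50240523   86.01155398] [725.61872954 183.62845176  93.98008582] ((560.0625, 26.52410888671875), (411.0237121582031, 199.97047424316406), 69.06568145751953)
{'clock': 0.1, 'joints': array([-6.65905579e-02,  3.00396197e-01,  1.52149358e+00, -1.81344044e-05,
        1.32069222e+00, -6.65798930e-02]), 'qd': array([ 0.00075796, -0.00248015,  0.00140639,  0.0008617 , -0.00044104,
        0.00124257]), 'effort': array([ 1.84928511e-03, -5.32644153e+01, -3.53284299e+01,  7.10431044e-02,
        2.34944851e-02, -7.30603051e-05]), 'eef_pos': array([5.49776627e+02, 1.23906138e-02, 2.04964431e+02]), 'eef_rot': array([-3.14060434e+00, -4.82947240e-05,  1.57079014e+00]), 'wrist_force': array([0.09736998, 0.19071753, 0.11603583]), 'moment': array([-0.02082097, -0.04760348,  0.04147618]), 'finger_force': 0.0, 'finger_gap': 94.05853205908551}
```

View pics/scene0.png

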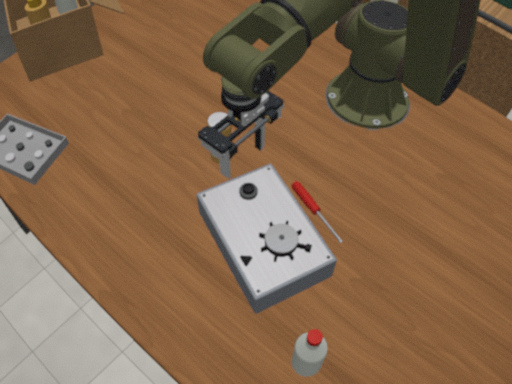

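View pics/wrist0.png

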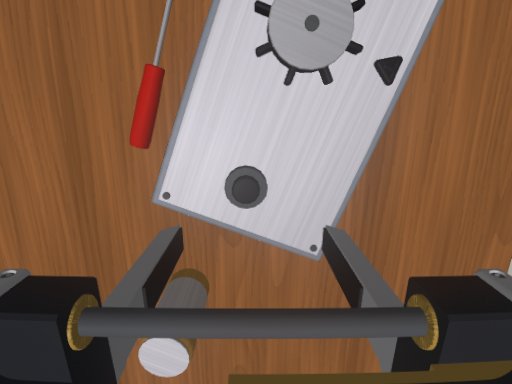

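The scene view shows the case mid-bench, with the button at (248,190), wheel cap at (281,239), long paddle at about (308,247) and pointer at (246,260). The wrist view has the button at (246,187), cap boss at (312,22), pointer at (389,68), and the can under the gripper at about (175,320).

```bash
python3 - <<'E'
from h import *
c=get_calibration('wrist')
b=onplane(c,[[246,189]],112)[0];a=onplane(c,[[312,22]],124)[0];p=onplane(c,[[389,68]],97)[0]
print('wrist',b,a,p)
s=get_calibration('scene')
b2=onplane(s,[[248,189]],112)[0];a2=onplane(s,[[281.5,238]],124)[0];p2=onplane(s,[[246,260]],97)[0];l2=onplane(s,[[308,247]],114)[0]
print('scene',b2,a2,p2,l2)
for B,A,P in((b,a,p),(b2,a2,p2)):
    yv=(A-B)[:2]; th=np.arctan2(yv[1],yv[0])-np.pi/2
    pv=(P-A)[:2]; print('len',np.hypot(*yv),'yaw deg',np.degrees(th),'pointer',np.hypot(*pv),np.degrees(np.arctan2(pv[1],pv[0])))
q=(l2-a2)[:2];print('long',np.hypot(*q),np.degrees(np.arctan2(q[1],q[0])))
u,v,P=cloud(c,np.load('pics/wrist0.npy')); m=(abs(P[:,2]-140)<5)&(P[:,1]<-30)&(P[:,0]<600);print('can top',m.sum(),np.median(P[m],0) if m.sum() else 0)
u,v,P=cloud(s,np.load('pics/scene0.npy'))
for z in (165,140):
  m=(abs(P[:,2]-z)<6)&(P[:,0]>300)&(P[:,0]<900); print(z,np.median(P[m],0),P[m].min(0),P[m].max(0))
E
```

```text
wrist [543.49252929   9.55787754 112.        ] [598.11386155 152.68097324 124.        ] [677.10606487 122.25017009  97.        ]
scene [547.749009   12.0293681 112.       ] [601.40000275 155.68664855 124.        ] [679.62070739 124.99066839  97.        ] [576.37119084 208.50745274 114.        ]
len 153.19174410624498 yaw deg -20.888796864103295 pointer 84.65106004086476 -21.0685836954991
len 153.3487637955402 yaw deg -20.478909971044487 pointer 84.0281014360198 -21.42642339213314
long 58.45065252791636 115.35364479092495
can top 1623 [ 454.91296515 -167.28245386  140.22942576]
165 [ 543.36724291 -802.84521949  166.38363605] [  321.8719743  -1098.80113708   159.02186287] [755.72634135 361.99588542 170.97308683]
140 [ 469.73657036 -779.4477292   140.16916582] [  300.05994063 -1168.88785635   134.00943917] [755.0594246  361.61133995 145.98765369]
```

Three clicks short: the long tooth is at about 115° and the pointer at about -21°. I'll hover over the gap at 226° with the fingers closed and look from there.

Request:
jog_arm:
  plan: [0.005,0.04,0,0,0,8,0.013,0.08,0,0,0,16,0.013,0.115,0,0,0,24,0.013,0.115,0,0,0,32,0.013,0.115,0,0,0,40,0.013,0.115,0,0,0,46.5,0.013,0.115,0,0,0,46.5,0.013,0.115,0,0,0,46.5,0.013,0.115,0,0,0,46.5,0.013,0.115,0,0,0,46.5]
  claw: 0

```text
clock: 1.1
eef_pos: [563.0, 114.9, 205.4]
eef_rot: [-3.142, -0.0, 2.381]
wrist_force: [0.1, -0.8, -0.3]
finger_gap: 17.7
finger_force: 0.0
```

```bash
python3 - <<'E'
from h import *
s=manip.read_state();print(s['eef_pos'],s['eef_rot'],s['finger_gap'],s['joints'])
c,p,d=snap('wrist','wrist1')
u,v,P=cloud(c,d)
r=np.hypot(P[:,0]-600,P[:,1]-154)
m=(abs(P[:,2]-123)<3)&(r<45)
print('cap',m.sum(),cv2.minEnclosingCircle(P[m][:,:2].astype(np.float32)))
m=(abs(P[:,2]-90)<3)&(r<120);print('panel z',np.median(P[m][:,2]))
m=(abs(P[:,2]-114)<2.5)&(r>42)&(r<70)
a=np.degrees(np.arctan2(P[m][:,1]-154,P[m][:,0]-600))
h=np.histogram(a,bins=72,range=(-180,180));print([(int(e),int(n)) for n,e in zip(*h) if n>15]); print('far',np.median(a[r[m]>56]) if (r[m]>56).any() else None)
E
```

```text
[562.9729486  114.94974848 205.4079973 ] [-3.14153966e+00 -6.27074779e-05  2.38065586e+00] 17.719398372699278 [ 1.37666343e-01  3.54908925e-01  1.44841472e+00  1.65105423e-05
  1.33834952e+00 -6.72196998e-01]
cap 3918 ((597.9383544921875, 152.80963134765625), 35.80231857299805)
panel z 90.80483084595443
[(-160, 41), (-155, 24), (-120, 17), (-115, 38), (-25, 18), (20, 17), (70, 25), (110, 71), (115, 129), (120, 80), (155, 19), (160, 43)]
far 117.47474236401855
```

View pics/wrist1.png

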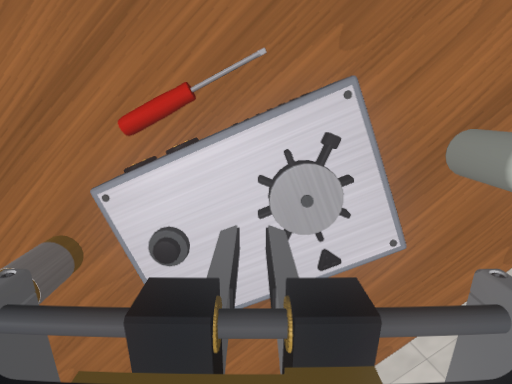

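The wrist view shows the cap at (307,200), the long paddle at (331,143), the pointer at (328,260) and the bottle at (485,160). The axle is at about (598,153). Next I lower the closed fingers into the gap.

Request:
jog_arm:
  plan: [-0.002,-0.001,0,0,0,0,-0.002,-0.001,0,0,0,0,-0.002,-0.001,0,0,0,0,-0.002,-0.001,0,0,0,0,-0.002,-0.001,0,0,0,0,-0.002,-0.001,-0.03,0,0,0,-0.002,-0.001,-0.055,0,0,0,-0.002,-0.001,-0.07,0,0,0,-0.002,-0.001,-0.08,0,0,0,-0.002,-0.001,-0.087,0,0,0,-0.002,-0.001,-0.094,0,0,0,-0.002,-0.001,-0.1,0,0,0,-0.002,-0.001,-0.103,0,0,0,-0.002,-0.001,-0.103,0,0,0]
  claw: 0

```text
clock: 2.55
eef_pos: [560.9, 114.0, 102.3]
eef_rot: [-3.141, -0.0, 2.382]
wrist_force: [1.1, 0.2, 0.4]
finger_gap: 0.5
finger_force: 0.0
```

```bash
python3 - <<'E'
from h import *
s=manip.read_state();print(s['eef_pos'],s['finger_gap'],s['wrist_force'])
c,p,d=snap('side','side0');snap('scene','scene1')
A=np.array([598.5,153]);o=s['eef_pos'][:2]
for f in (226.5,181.5,136.5,91.5):
  print(f,[[round(float(x),4) for x in (A+54*np.array([np.cos(np.radians(f-t)),np.sin(np.radians(f-t))])-(A+54*np.array([np.cos(np.radians(f)),np.sin(np.radians(f))])))/1000] for t in (6,12,18,24,30,36,41,45)])
E
```

```text
[560.93548691 113.98447598 102.25834023] 0.5160085201709935 [1.09950508 0.22556577 0.40724739]
226.5 [[-0.0039, 0.0041], [-0.0073, 0.0086], [-0.0103, 0.0134], [-0.0127, 0.0185], [-0.0146, 0.0238], [-0.0159, 0.0293], [-0.0166, 0.034], [-0.0168, 0.0378]]
181.5 [[0.0001, 0.0057], [0.0009, 0.0113], [0.0022, 0.0168], [0.0041, 0.0221], [0.0065, 0.0272], [0.0095, 0.032], [0.0123, 0.0358], [0.0148, 0.0386]]
136.5 [[0.0041, 0.0039], [0.0086, 0.0073], [0.0134, 0.0103], [0.0185, 0.0127], [0.0238, 0.0146], [0.0293, 0.0159], [0.034, 0.0166], [0.0378, 0.0168]]
91.5 [[0.0057, -0.0001], [0.0113, -0.0009], [0.0168, -0.0022], [0.0221, -0.0041], [0.0272, -0.0065], [0.032, -0.0095], [0.0358, -0.0123], [0.0386, -0.0148]]
```

View pics/side0.png

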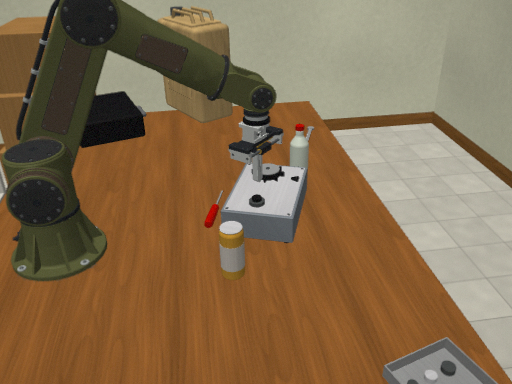

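The side view shows the fingertips at (258,180), on the panel beside the wheel at (270,172). Nothing is being touched. First click.

Request:
jog_arm:
  plan: [-0.0039,0.0041,0,0,0,-6,-0.0073,0.0086,0,0,0,-12,-0.0103,0.0134,0,0,0,-18,-0.0127,0.0185,0,0,0,-24,-0.0146,0.0238,0,0,0,-30,-0.0159,0.0293,0,0,0,-36,-0.0166,0.034,0,0,0,-41,-0.0168,0.0378,0,0,0,-45,-0.0168,0.0378,0,0,0,-45,-0.0168,0.0378,0,0,0,-45,-0.0168,0.0378,0,0,0,-45]

```text
clock: 3.75
eef_pos: [544.3, 151.6, 102.6]
eef_rot: [3.141, -0.0, 1.598]
wrist_force: [0.2, -0.7, 0.6]
finger_gap: 0.5
finger_force: 0.0
```

```bash
cat >> h.py <<'E'
def look(tag,A=(598.5,153)):
    s=manip.read_state();print(s['clock'],s['eef_pos'],s['eef_rot'],s['wrist_force'])
    for n in ('scene','wrist'):
        c,p,d=snap(n,n+tag); u,v,P=cloud(c,d)
        w=P[:,:2]-np.array(A); r=np.hypot(*w.T); g=p[v,u].astype(int).max(1)
        m=(P[:,2]>104)&(P[:,2]<118)&(r>54)&(r<69)&(g<70); a=np.degrees(np.arctan2(w[m,1],w[m,0]))
        h=np.histogram(a,bins=36,range=(-180,180));print(n,[(int(e),int(k)) for k,e in zip(*h) if k>3])
E
python3 -c "
from h import *
look('2')"
```

```text
3.75 [544.26521068 151.62379725 102.58529776] [ 3.14142364e+00 -2.08789034e-05  1.59844433e+00] [ 0.15470417 -0.68192746  0.58562674]
scene [(60, 22), (70, 6)]
wrist [(60, 191), (70, 329), (170, 18)]
```

The long tooth is now near 70°, so one click is done and it is two short. Second click.

Request:
jog_arm:
  plan: [0.0001,0.0057,0,0,0,-6,0.0009,0.0113,0,0,0,-12,0.0022,0.0168,0,0,0,-18,0.0041,0.0221,0,0,0,-24,0.0065,0.0272,0,0,0,-30,0.0095,0.032,0,0,0,-36,0.0123,0.0358,0,0,0,-41,0.0148,0.0386,0,0,0,-45,0.0148,0.0386,0,0,0,-45,0.0148,0.0386,0,0,0,-45,0.0148,0.0386,0,0,0,-45]

```text
clock: 4.95
eef_pos: [558.9, 190.2, 102.4]
eef_rot: [-3.142, 0.0, 0.813]
wrist_force: [0.0, 1.4, 0.4]
finger_gap: 0.5
finger_force: 0.0
```

```bash
python3 -c "
from h import *
look('3')"
```

```text
4.95 [558.88653506 190.20325916 102.42712728] [-3.14152075e+00  1.16111978e-04  8.13311744e-01] [0.01262196 1.40129842 0.44427504]
scene [(20, 28)]
wrist [(10, 45), (20, 332), (30, 135), (120, 18)]
```

Long tooth is at about 24°, one click short. Third click, stopping at 42° so the detent finishes it.

Request:
jog_arm:
  plan: [0.0041,0.0039,0,0,0,-6,0.0086,0.0073,0,0,0,-12,0.0134,0.0103,0,0,0,-18,0.0185,0.0127,0,0,0,-24,0.0238,0.0146,0,0,0,-30,0.0293,0.0159,0,0,0,-36,0.034,0.0166,0,0,0,-41,0.035,0.0167,0,0,0,-42,0.035,0.0167,0,0,0,-42,0.035,0.0167,0,0,0,-42,0.035,0.0167,0,0,0,-42]

```text
clock: 6.15
eef_pos: [593.9, 207.1, 102.5]
eef_rot: [-3.142, -0.0, 0.08]
wrist_force: [-0.2, -1.0, -0.4]
finger_gap: 0.6
finger_force: 0.0
```

```bash
python3 -c "
from h import *
look('4')"
```

```text
6.15 [593.85422136 207.07952014 102.526258  ] [-3.14158460e+00 -6.28488301e-05  8.00289479e-02] [-0.19082676 -1.00742879 -0.42532016]
scene [(-30, 10), (-20, 19)]
wrist [(-30, 212), (-20, 279), (80, 18)]
```

View pics/wrist4.png

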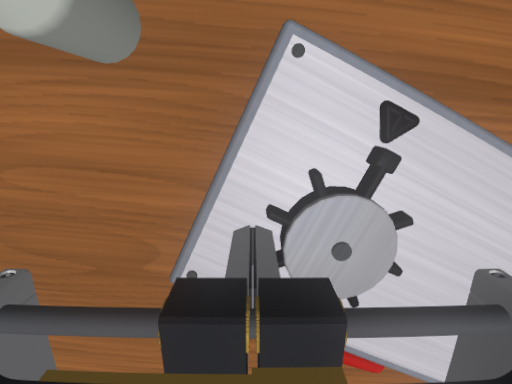

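The wrist view shows the long paddle at (383,160), pointing straight at the wedge at (397,122), so the wheel is set. I lift and move above the button at about (543, 9).

Request:
jog_arm:
  plan: [0,0,0.02,0,0,0,0,0,0.06,0,0,0,0,0,0.1,0,0,0,-0.01,-0.04,0.1,0,0,0,-0.02,-0.08,0.1,0,0,0,-0.03,-0.12,0.1,0,0,0,-0.04,-0.16,0.1,0,0,0,-0.051,-0.198,0.1,0,0,0,-0.051,-0.198,0.07,0,0,0,-0.051,-0.198,0.05,0,0,0,-0.051,-0.198,0.05,0,0,0,-0.051,-0.198,0.05,0,0,0]

```text
clock: 7.45
eef_pos: [543.2, 9.2, 153.1]
eef_rot: [3.142, -0.0, 0.079]
wrist_force: [0.6, 0.1, 0.2]
finger_gap: 0.3
finger_force: 0.0
```

```bash
python3 -c "
from h import *
look('5')
c=get_calibration('wrist');p=cv2.imread('pics/wrist5.png');d=np.load('pics/wrist5.npy');u,v,P=cloud(c,d)
m=(abs(P[:,2]-112)<4)&(np.hypot(P[:,0]-543,P[:,1]-9)<22);print(m.sum(),cv2.minEnclosingCircle(P[m][:,:2].astype(np.float32)) if m.sum()>5 else 0, np.median(P[m],0))
"
```

```text
7.45 [543.19296716   9.21503047 153.11564016] [ 3.14157084e+00 -2.62185827e-04  7.91028843e-02] [0.55592031 0.06421966 0.23759383]
scene [(-30, 8), (-20, 22)]
wrist [(-30, 321), (-20, 98)]
750 ((542.9976196289062, 7.919935703277588), 13.872947692871094) [545.3556479    7.96582787 112.55282676]
```

View pics/wrist5.png

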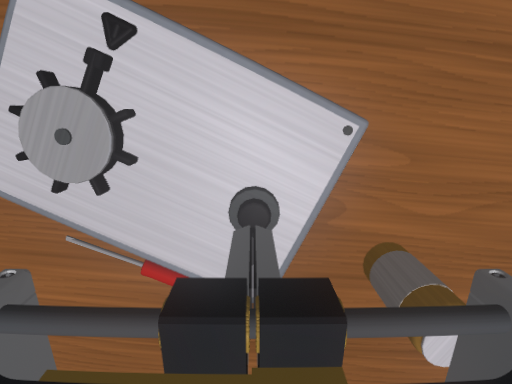

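The view shows the fingertips over the button at (254,212), the long tooth still at the wedge at (115,32), and the can clear at (420,300). I press down first and read the force before releasing.

Request:
jog_arm:
  plan: [0,-0.001,-0.02,0,0,0,0,-0.001,-0.033,0,0,0,0,-0.001,-0.039,0,0,0,0,-0.001,-0.042,0,0,0,0,-0.001,-0.045,0,0,0,0,-0.001,-0.047,0,0,0,0,-0.001,-0.047,0,0,0,0,-0.001,-0.047,0,0,0]

```text
clock: 8.35
eef_pos: [543.2, 8.2, 106.2]
eef_rot: [-3.142, -0.001, 0.079]
wrist_force: [-3.8, 0.1, 7.5]
finger_gap: 0.5
finger_force: 3.4
```

Request:
jog_arm:
  plan: [0,0,-0.001,0,0,0,0,0,-0.0015,0,0,0,0,0,-0.0015,0,0,0]

```text
clock: 8.65
eef_pos: [543.4, 8.2, 106.0]
eef_rot: [3.141, -0.002, 0.079]
wrist_force: [-10.0, 1.3, 19.6]
finger_gap: 0.1
finger_force: 9.9
```

The button is bottomed: the force rose to about 20 N with no further travel. Lift away.

Request:
jog_arm:
  plan: [0,0,0.002,0,0,0,0,0,0.006,0,0,0,0,0,0.012,0,0,0,0,0,0.04,0,0,0,0,0,0.08,0,0,0,0,0,0.1,0,0,0,0,0,0.1,0,0,0,0,0,0.1,0,0,0,0,0,0.1,0,0,0]

```text
clock: 9.55
eef_pos: [542.5, 8.1, 202.6]
eef_rot: [-3.141, 0.002, 0.079]
wrist_force: [-0.8, 0.5, 0.3]
finger_gap: 0.2
finger_force: 0.0
```

```bash
python3 -c "
from h import *
look('6')
c=get_calibration('wrist');d=np.load('pics/wrist6.npy');u,v,P=cloud(c,d)
m=(np.hypot(P[:,0]-543,P[:,1]-8)<8)&(P[:,2]<130);print('button z',np.median(P[m][:,2]))
"
```

```text
9.55 [542.52920307   8.08933866 202.64880129] [-3.14137821e+00  1.97623606e-03  7.85281696e-02] [-0.78675482  0.53288281  0.33501392]
scene [(-30, 9), (-20, 21)]
wrist [(-30, 205), (-20, 65)]
button z 112.86610275791747
```

```bash
python3 -c "
from cell import manip
print(manip.sign_off())"
```

```text
the job is handed in; nothing more can be done
None
```

The job is handed in (the hand-in gave no verdict): the wheel went three clicks clockwise and its long tooth sits at the pointer, the start button was then pressed fully down and is back up, and the arm never went near the bottle, can or screwdriver.

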